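# Push the paper carton home down its guide lane

### The arm

A 6-joint arm with a two-finger parallel gripper is mounted at the origin on the work surface; the furniture and walls round the work are solid. World frame = base frame: x ahead of the robot, y to its left, z up, the work surface at z = 0. Lengths are in mm, angles in rad, forces in N, time in s.
With the tool pointing down it reaches from about 400 to 925 mm from the base axis. Payload 12.5 kg.
Tool frame: the origin (TCP) lies at the very end of the fingers, on their centre line; the grasp point (between the pads) lies 19 mm behind it; z points along the fingers, y is the line along which they close (so a half turn about z gives the same grasp; the last joint's range is limited). The gripper opens to 95 mm and grips with 3 to 60 N. Pads are 20 mm wide; open, the fingers measure 119 mm over their backs; the gripper's body (75 mm by 180 mm) begins 59 mm behind the grasp point.
Start: joints at [1.24, 0.491, 1.559, -0, 1.092, -0.106], TCP at [139.302, 609.299, 180.561] pointing down, gripper open.
Joint ranges: [-3.1, 3.1], [-0.84, 2.19], [0.05, 2.79], [-1.13, 4.28], [0.06, 2.93], [-2.69, 2.69]. Speed limits (rad/s): [2.22, 2.22, 2.79, 3.14, 3.14, 3.14].

### API

Orientations are given as [roll, pitch, yaw] about the fixed x, y, z axes, in that order (R = Rz(yaw) Ry(pitch) Rx(roll)).
In Python, from cell import state, imaging, env, spot_in, mark_of gives the robot as it stands. The module is installed in compiled form; this text tells all that it offers.
- The arm moves only by the tool step_arm, never from a script. Its argument "increments" is a list of rows, each an object with "slide": the shift along the tool's x, y, z in m, a list of three; "roll": the turn about the tool's z in rad. A call has 1 to 5 rows; each row is the pose to reach, as a shift and turn from the pose commanded when the call began, along the tool's axes at that moment; what a row does not reach only later rows make up. A row lasts 1/8 s, in which the tool goes at most 62.5 mm and 10.7 degrees, less where a joint would pass 70% of its speed; a pose out of reach is approached as far as the arm can. A call with a gripper value outside its range is refused whole. "fingers" is the opening, from 0 (shut) to 1 (fully open), set as the call begins (left out, the last holds). The fingers move at their own pace and stop on an object; the grip force is fixed at half the most. Time passes only in rows, so rows that repeat a pose let the fingers close. It gives the time, the measured TCP pose, the force, the opening and the grip force at its end, in the units of the state.
- state(): the state, without advancing time (a new reading comes with each control period).
- imaging.read_camera(name): name is "scene" or "top"; returns a dict with "color" (480x640x3 uint8, red, green, blue), "z_map" (480x640 float32, mm along the optical axis (not along the pixel's ray), 0 where there is no reading), "intrinsics" (3x3 intrinsics, pixels), "camera_from_world" (4x4, takes a point from world to camera coordinates). Camera axes: x right, y up, looking along -z (the intrinsics and any distortion apply to the point x, -y, -z); pixel columns grow to the right and rows downward; lengths in mm; the calibration is good to about 2 mm. A picture is of the moment at which its call begins.
- env.job_done(): hands the job in; it is judged then, once.
Trained networks look in the newest picture that a camera, given by its name, has taken for a name from the list of things; names that differ only in an ending like _2 or _b are one class to them, and where a whole thing is asked for, a point or a joint stands for the part that bears it (a point fixed in the world has none). Each returns a list of dicts, best first, with "confidence" (0 to 1); they miss things now and then, are a little off and sometimes report something else, mostly with a low value. They report only what shows in the picture. A call takes as long as a camera call.
- spot_in(camera, target): "bbox" ([left, top, right, bottom] in pixels, round what is visible of it).
- mark_of(camera, target): "uv" ([column, row] in pixels: a listed point, or the origin of a listed thing).
The state is a dict: "t": time; "joints": joint angles; "qvel": joint speeds; "tau": joint torques, N m; "eef_pos": TCP position; "tcp_rot": TCP orientation; "ft_force": force on the tool from outside, world axes, zero at the start; "moment": the same for the moment, N m; "opening": opening from 0.0 (shut) to 1.0 (fully open); "grip_force": force on a finger pad.
Only numpy, scipy, OpenCV 4.12 (cv2) and the standard library are available. Lean on these libraries where they do the work, as an engineer would, in place of code of your own. Each camera call takes 0.05 s, during which the arm holds its last target. There are 200 camera calls.

### The job

Push the carton of photographic paper down the lane between the two guide rails until it sits fully home, flat against the end stop. Line it up first: neither the carton nor the robot may touch either rail, since rubbing sheds dust onto the paper. Only push it with the fingers, never lifting or tipping it, and leave the other things standing where they are.

Things in the scene. Friction and masses are not known exactly. Their poses are not given: they have to be found in the camera images.
- carton: closed brown cardboard carton with a blank white label, lying flat in front of the open end of the lane, often askew and off to one side. 116 mm long (x), 94 wide (y), 42 high (z); 0.3 to 0.6 kg; slides with ordinary friction. Origin: centre of its underside. It starts with its x axis pointing down the lane to within about 15 degrees.
- lane: fixed aluminium end stop that closes the lane, 138 mm wide (y), 14 thick, 30 high. Origin: on the worktop midway between the rails at the open mouth; x runs down the lane to the stop, y to the left of that, z up. Stop face at x = 190 mm: the carton is home with its origin at x = 132 mm, y = 0, axes parallel. No floor plate: the carton slides on the worktop.
- rail_left: left guide rail, fixed bare aluminium, same origin and axes as the lane: x = 0 to 190 mm, inner face at y = +57 mm, 12 mm thick, 18 mm high, small screwed feet outside to y = +84 mm. The lane is 114 mm wide: 10 mm to spare on either side of the carton.
- rail_right: right guide rail, mirror image of the left one: same frame as the lane, inner face at y = -57 mm, 12 mm thick, 18 mm high, feet out to y = -84 mm.
- cassette_1: grey 35 mm film cassette standing on end, 25x28x51 mm, beside the left rail near the end stop; origin at the centre of its underside; not part of the job
- loupe: black focusing loupe standing upright, 46 mm across, 58 mm high, beside the right rail near the mouth; origin at the centre of its underside; not part of the job
- reel_steel: wire film reel lying flat, 66 mm across, 40 mm high, beside the right rail near the end stop; origin at the centre of its underside; not part of the job
- clip_2: white spring clip lying on the worktop, 20x68x19 mm, beside the left rail near the mouth; origin at the centre of its underside; not part of the job
- tape_roll: roll of white cloth tape lying flat, 96 mm across, 24 mm high, beyond the end stop; origin at the centre of its underside; not part of the job

How it is judged:
By the outcome, as a careful person would: the job done as asked, in the order asked, and still so for the second after the job is handed in, with the robot touching nothing.
It also fails if it takes over 64 s, if anything falls off the work surface, if the arm or the gripper's body presses on something with over 40 N, if the wrist force passes 120 N, or if a joint passes its speed limit or range.

## Working session

There is one attempt and no reset: what is moved stays moved. The work goes in short steps, Python scripts to look and compute and a tool call to move; the robot and the scene stay as the last step left them, time stands still between calls to the robot, and variables do not carry over. Pictures are saved under pics/ and viewed, at most 10 in all, crops included, and the job is handed in when it is done.

Besides the shell and the picture viewer there is one more tool, called after ">>>" by a JSON object that holds its "api" and its "payload". step_arm: Moves the arm, as the interface text tells. Its arguments: {"type":"object","properties":{"increments":{"type":"array"},"fingers":{"type":"number"}},"required":["increments"]}

```bash
mkdir -p pics; cat > h.py <<'E'
import numpy as np, cv2
from cell import state, imaging, env, spot_in, mark_of
def cam(n):
    c=imaging.read_camera(n); return c
def world(c):
    K=np.array(c["intrinsics"]);T=np.linalg.inv(np.array(c["camera_from_world"]))
    z=c["z_map"];v,u=np.mgrid[:480,:640]
    X=(u-K[0,2])/K[0,0]*z;Y=(v-K[1,2])/K[1,1]*z
    P=np.stack([X,-Y,-z,np.ones_like(z)],-1)@T.T
    P=P[...,:3];P[z==0]=np.nan
    return P
def save(c,n): cv2.imwrite("pics/"+n,c["color"][...,::-1])
E
python3 - <<'E'
from h import *
for n in("top","scene"):
    c=cam(n);save(c,n+"1.png");P=world(c);np.savez(n+"1.npz",P=P,c=c["color"])
    for t in("carton","lane","rail_left","rail_right","loupe","cassette_1","reel_steel","clip_2","tape_roll"):
        s=spot_in(n,t)[:1];m=mark_of(n,t)[:1]
        print(n,t,[(np.round(x["bbox"]),round(x["confidence"],2)) for x in s],[np.round(x["uv"]) for x in m],[np.round(P[int(x["uv"][1]),int(x["uv"][0])]) for x in m])
s=state();print(s["tcp_rot"],s["eef_pos"],s["ft_force"],s["t"],s["opening"])
E
```

```text
top carton [] [array([211., 258.])] [array([516., -82.,  42.])]
top lane [(array([271., 188., 389., 284.]), 0.65)] [] []
top rail_left [(array([266., 188., 363., 215.]), 0.72)] [] []
top rail_right [(array([276., 254., 374., 286.]), 0.93)] [] []
top loupe [(array([301., 286., 327., 314.]), 0.9)] [array([312., 296.])] [array([ 445., -270.,   49.])]
top cassette_1 [(array([336., 166., 351., 184.]), 0.72)] [array([343., 177.])] [array([ 670., -328.,   47.])]
top reel_steel [(array([345., 287., 382., 320.]), 0.63)] [array([361., 304.])] [array([ 433., -363.,    5.])]
top clip_2 [(array([270., 167., 305., 179.]), 0.45)] [array([287., 174.])] [array([ 680., -222.,   22.])]
top tape_roll [(array([385., 188., 436., 240.]), 0.67)] [array([411., 215.])] [array([ 605., -463.,   -2.])]
scene carton [(array([168., 277., 302., 384.]), 0.86)] [array([237., 341.])] [array([476., -47.,  41.])]
scene lane [(array([255., 200., 419., 308.]), 0.58)] [] []
scene rail_left [(array([257., 208., 340., 274.]), 0.58)] [] []
scene rail_right [(array([331., 229., 414., 307.]), 0.83)] [] []
scene loupe [(array([384., 252., 422., 308.]), 0.65)] [array([403., 299.])] [array([ 422., -258.,   16.])]
scene cassette_1 [(array([294., 191., 319., 226.]), 0.69)] [array([304., 220.])] [array([ 671., -316.,    6.])]
scene reel_steel [(array([420., 233., 470., 284.]), 0.75)] [array([446., 270.])] [array([ 436., -369.,    1.])]
scene clip_2 [(array([233., 225., 273., 255.]), 0.68)] [array([250., 244.])] [array([ 678., -217.,    3.])]
scene tape_roll [(array([366., 182., 426., 219.]), 0.88)] [array([396., 207.])] [array([ 577., -424.,   26.])]
[ 3.14151857e+00 -1.72670736e-06  2.91676447e+00] [139.30070972 609.28824884 180.56200441] [-0.04477544 -0.17781288  0.15191875] 1.9 0.9960678579787616
```

View pics/top1.png

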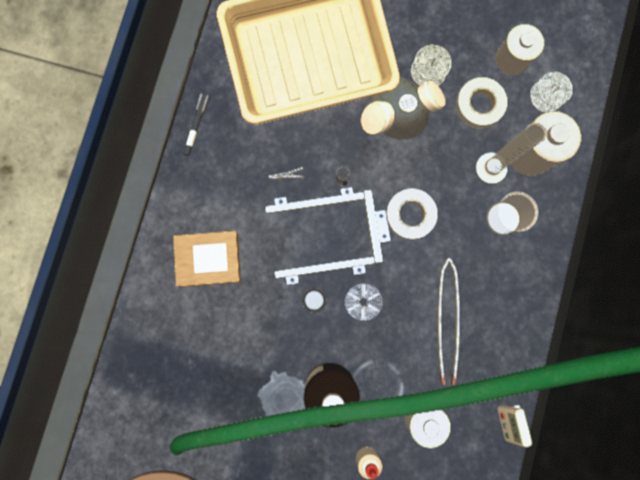

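View pics/scene1.png

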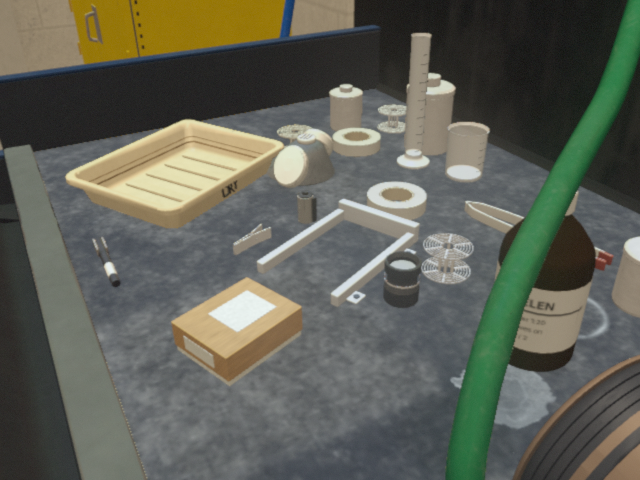

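```bash
cat >> h.py <<'E'
def toplane(c,uv,z):
    K=np.array(c["intrinsics"]);T=np.linalg.inv(np.array(c["camera_from_world"]))
    uv=np.asarray(uv,float).reshape(-1,2)
    d=np.c_[(uv[:,0]-K[0,2])/K[0,0],-(uv[:,1]-K[1,2])/K[1,1],-np.ones(len(uv))]@T[:3,:3].T
    o=T[:3,3];return (o+d*((z-o[2])/d[:,2])[:,None])[:,:2]
def carton(c,P):
    """top-face pose by rectangle of height mask"""
    h=P[...,2];m=((h>34)&(h<50)&(P[...,0]>380)&(P[...,0]<640)&(P[...,1]<40)&(P[...,1]>-450))
    hsv=cv2.cvtColor(c["color"],cv2.COLOR_RGB2HSV)
    n,l,st,ce=cv2.connectedComponentsWithStats(cv2.morphologyEx(m.astype(np.uint8),cv2.MORPH_OPEN,np.ones((3,3))))
    k=1+np.argmax(st[1:,4]);v,u=np.nonzero(l==k)
    W=toplane(c,np.c_[u,v],42)
    r=cv2.minAreaRect(W.astype(np.float32))
    # moments
    C=np.cov((W-W.mean(0)).T);w,V=np.linalg.eigh(C);a=V[:,1]
    return W.mean(0),np.degrees(np.arctan2(a[1],a[0])),np.sqrt(12*w),r,len(u)
E
python3 - <<'E'
from h import *
for n in ("top","scene"):
    c=cam(n);P=world(c);print(n,carton(c,P))
    if n=="top":
        T=np.linalg.inv(c["camera_from_world"]);print("cam",T[:3,3],c["intrinsics"][0])
        g=c["color"].min(-1).astype(int)
        m=np.zeros((480,640),np.uint8);m[183:292,262:392]=1
        m=m&(g>150)
        v,u=np.nonzero(m);W=toplane(c,np.c_[u,v],18)
        from scipy.optimize import least_squares
        # assign by boxes in image
        def line(sel,ax):
            return cv2.fitLine(W[sel].astype(np.float32),cv2.DIST_HUBER,0,.01,.01).ravel()
        L=(v<216)&(v>194)&(u<360)&(u>270);
        # exclude feet: keep within 8mm of line iteratively
        out={}
        for k,sel in (("L",L),("R",(v>256)&(v<280)&(u<370)&(u>280))):
            s=sel.copy()
            for _ in range(8):
                l=line(s,0);d=(W-l[2:])@np.array([-l[1],l[0]]);s=sel&(abs(d)<7)
            out[k]=l;print(k,l,np.degrees(np.arctan2(l[1],l[0])),s.sum(), "span",np.ptp((W[s]-l[2:])@l[:2]))
            t=(W-l[2:])@l[:2]; q=(abs(d)<5); print(" open end",(l[2:]+l[:2]*t[q].min()),(l[2:]+l[:2]*t[q].max()),[np.sort(d[sel])[[0,-1]]])
        hose=np.nanmin  # hose heights
        for uu,vv in ((180,444),(300,425),(400,405),(500,388),(600,370)): print(P[vv,uu].round())
E
```

```text
top (array([512.78491179, -74.66187066]), np.float64(95.53275735546761), array([ 94.25421779, 116.5070089 ]), ((512.9903564453125, -74.7291259765625), (94.28167724609375, 116.65569305419922), 5.1006646156311035), 3191)
cam [ 428.34374955 -277.86610477 1113.77262727] [579.18911676   0.         321.47232122]
L [ 1.4927788e-01 -9.8879528e-01  6.2493274e+02 -2.7415872e+02] -81.41492 605 span 171.37890465403487
 open end [ 610.7207199  -180.02034326] [ 641.70056961 -385.22642621] [array([-6.91350607, 18.67830144])]
R [ 1.5907475e-01 -9.8726654e-01  5.0125031e+02 -2.9586014e+02] -80.8468 647 span 170.3362986822019
 open end [ 485.8059709  -200.00787899] [ 518.79093622 -404.72265538] [array([-22.43773697,   6.92731583])]
[197. -55. 117.]
[ 251. -257.  228.]
[ 289. -399.  276.]
[ 322. -522.  341.]
[ 353. -625.  402.]
scene (array([506.68497885, -68.0963437 ]), np.float64(97.48701491203533), array([ 99.83155429, 120.32569582]), ((508.7310791015625, -71.03648376464844), (101.46697998046875, 121.54159545898438), 5.240523815155029), 5862)
```

```bash
python3 - <<'E'
import numpy as np
P=np.load("top1.npz")["P"]
for v in (100,180,260,340,420):
    print(v,[tuple(np.nan_to_num(P[v,u]).astype(int)) for u in (2,30,60,85,100,120,140,160)])
print(np.nanmax(P[...,2][:,:190]))
P=np.load("scene1.npz")["P"]
for v in (70,120,200,300,400): print(v,[tuple(np.nan_to_num(P[v,u]).astype(int)) for u in (5,30,60,90,120,200,300)])
E
```

```text
100 [(np.int64(1108), np.int64(785), np.int64(-790)), (np.int64(1112), np.int64(696), np.int64(-799)), (np.int64(1112), np.int64(593), np.int64(-796)), (np.int64(1114), np.int64(510), np.int64(-798)), (np.int64(828), np.int64(151), np.int64(0)), (np.int64(843), np.int64(126), np.int64(-40)), (np.int64(856), np.int64(96), np.int64(-74)), (np.int64(822), np.int64(27), np.int64(21))]
180 [(np.int64(835), np.int64(770), np.int64(-797)), (np.int64(835), np.int64(677), np.int64(-796)), (np.int64(838), np.int64(580), np.int64(-801)), (np.int64(673), np.int64(184), np.int64(-28)), (np.int64(678), np.int64(163), np.int64(-51)), (np.int64(686), np.int64(134), np.int64(-85)), (np.int64(663), np.int64(58), np.int64(23)), (np.int64(669), np.int64(27), np.int64(-1))]
260 [(np.int64(567), np.int64(753), np.int64(-798)), (np.int64(568), np.int64(663), np.int64(-801)), (np.int64(512), np.int64(225), np.int64(-29)), (np.int64(516), np.int64(192), np.int64(-69)), (np.int64(509), np.int64(127), np.int64(22)), (np.int64(510), np.int64(90), np.int64(20)), (np.int64(512), np.int64(60), np.int64(-4)), (np.i
[... 1759 characters left out ...]
4(43)), (np.int64(674), np.int64(-314), np.int64(40))]
300 [(np.int64(932), np.int64(70), np.int64(-85)), (np.int64(921), np.int64(38), np.int64(-96)), (np.int64(712), np.int64(52), np.int64(21)), (np.int64(716), np.int64(15), np.int64(0)), (np.int64(686), np.int64(-11), np.int64(1)), (np.int64(615), np.int64(-86), np.int64(0)), (np.int64(525), np.int64(-179), np.int64(0))]
400 [(np.int64(691), np.int64(149), np.int64(-66)), (np.int64(701), np.int64(122), np.int64(-92)), (np.int64(681), np.int64(93), np.int64(-98)), (np.int64(525), np.int64(101), np.int64(21)), (np.int64(524), np.int64(72), np.int64(1)), (np.int64(467), np.int64(12), np.int64(0)), (np.int64(394), np.int64(-62), np.int64(0))]
```

```bash
cat >> h.py <<'E'
O=np.array([548.3,-190.]);TH=np.radians(-81.1)
D=np.array([np.cos(TH),np.sin(TH)]);LF=np.array([-D[1],D[0]])
def inlane(p): q=np.asarray(p)[:2]-O; return q@D,q@LF
def fromlane(x,y): return O+x*D+y*LF
def go(wps,p=None):
    """wps: (x,y,z,yaw deg) world -> rows (m, rad) from the present pose"""
    s=state();e=s["eef_pos"];ps=s["tcp_rot"][2]
    X=np.array([np.cos(ps),np.sin(ps)]);Y=np.array([np.sin(ps),-np.cos(ps)])
    for x,y,z,yaw in wps:
        d=np.array([x,y])-e[:2];r=-(np.radians(yaw)-ps);r=(r+np.pi)%(2*np.pi)-np.pi
        print("slide",np.round([d@X/1e3,d@Y/1e3,(e[2]-z)/1e3],4),"roll",round(r,4))
E
python3 - <<'E'
from h import *
a=fromlane(-119,-99);b=fromlane(-119,-57);print(a,b)
go([(500,250,180,188.9),(*a,180,188.9)])
E
```

```text
[432.08143732 -87.74910422] [473.57575168 -81.25126799]
slide [-0.4317 -0.2698  0.0005] roll -0.3801
slide [-4.408e-01 -6.142e-01  5.000e-04] roll -0.3801
```

>>> {"api": "step_arm", "payload": {"increments": [{"slide":[-0.43,-0.27,0],"roll":-0.38},{"slide":[-0.43,-0.27,0],"roll":-0.38},{"slide":[-0.43,-0.27,0],"roll":-0.38},{"slide":[-0.43,-0.27,0],"roll":-0.38},{"slide":[-0.43,-0.27,0],"roll":-0.38}], "fingers": 0.85}}

```text
t: 2.62
eef_pos: [358.2, 390.4, 180.8]
tcp_rot: [3.141, 0.001, -2.986]
ft_force: [1.1, 0.2, 0.6]
opening: 0.852
grip_force: 0.0
```

```bash
python3 - <<'E'
from h import *
print(state()["eef_pos"],state()["t"])
a=fromlane(-119,-99)
go([(500,250,180,188.9),(*a,180,188.9)])
E
```

```text
[358.15433971 390.39038581 180.79055939] 2.625
slide [-0.1184 -0.1607  0.0008] roll 0.0001
slide [ 0.001  -0.4838  0.0008] roll 0.0001
```

>>> {"api": "step_arm", "payload": {"increments": [{"slide":[-0.03,-0.25,0],"roll":0},{"slide":[-0.03,-0.25,0],"roll":0},{"slide":[-0.03,-0.25,0],"roll":0},{"slide":[-0.03,-0.25,0],"roll":0},{"slide":[0,-0.484,0],"roll":0}]}}

```text
t: 3.25
eef_pos: [427.3, 86.8, 180.7]
tcp_rot: [-3.142, 0.001, -2.986]
ft_force: [1.7, -0.4, -0.3]
opening: 0.853
grip_force: 0.0
```

```bash
python3 - <<'E'
from h import *
print(state()["eef_pos"],state()["t"])
a=fromlane(-119,-99)
go([(*a,180,188.9),(*a,12,188.9)])
E
```

```text
[427.31530508  86.77438251 180.72366558] 3.25
slide [ 0.0223 -0.1732  0.0007] roll -0.0001
slide [ 0.0223 -0.1732  0.1687] roll -0.0001
```

>>> {"api": "step_arm", "payload": {"increments": [{"slide":[0.022,-0.173,0],"roll":0},{"slide":[0.022,-0.173,0],"roll":0},{"slide":[0.022,-0.173,0],"roll":0},{"slide":[0.022,-0.173,0.06],"roll":0},{"slide":[0.022,-0.173,0.06],"roll":0}]}}

```text
t: 3.88
eef_pos: [429.6, -85.4, 118.4]
tcp_rot: [3.138, -0.006, -2.988]
ft_force: [-0.2, -0.4, 0.5]
opening: 0.85
grip_force: 0.0
```

```bash
python3 - <<'E'
from h import *
print(state()["eef_pos"],state()["t"],inlane(state()["eef_pos"]))
a=fromlane(-119,-99);b=fromlane(-119,-57)
c=cam("top");P=world(c);q=carton(c,P);print(q,inlane(q[0]))
go([(*a,12,188.9),(*b,12,188.9)])
E
```

```text
[429.6490438  -85.38629522 118.4445088 ] 3.875 (np.float64(-121.71067700347271), np.float64(-101.03755608523798))
(array([522.55635378, -74.99642789]), np.float64(91.34667091834811), array([ 74.90866241, 115.18773416]), ((519.0100708007812, -74.29167175292969), (82.21220397949219, 116.7586441040039), 5.1006646156311035), 2511) (np.float64(-117.60172311202734), np.float64(-7.641442196066883))
slide [-0.0008 -0.0026  0.1083] roll -0.0004
slide [-0.0428 -0.0026  0.1083] roll -0.0004
```

>>> {"api": "step_arm", "payload": {"increments": [{"slide":[0,-0.002,0.05],"roll":0},{"slide":[0,-0.002,0.09],"roll":0},{"slide":[0,-0.002,0.105],"roll":0},{"slide":[0,-0.002,0.105],"roll":0},{"slide":[-0.008,-0.002,0.105],"roll":0}]}}

```text
t: 4.55
eef_pos: [440.9, -86.2, 17.2]
tcp_rot: [-3.141, 0.002, -2.986]
ft_force: [0.7, -0.5, 0.8]
opening: 0.852
grip_force: 0.0
```

```bash
python3 - <<'E'
from h import *
s=state();print(s["eef_pos"],s["t"],inlane(s["eef_pos"]),s["ft_force"])
b=fromlane(-119,-57)
go([(*b,12,188.9)])
E
```

```text
[440.88962418 -86.18600781  17.16399993] 4.55 (np.float64(-119.18155852727006), np.float64(-90.0560376401446)) [ 0.7465526  -0.48043896  0.81244425]
slide [-0.0331 -0.0002  0.0052] roll 0.0005
```

>>> {"api": "step_arm", "payload": {"increments": [{"slide":[-0.006,0,0.004],"roll":0},{"slide":[-0.012,0,0.004],"roll":0},{"slide":[-0.018,0,0.004],"roll":0},{"slide":[-0.024,0,0.004],"roll":0},{"slide":[-0.029,0,0.004],"roll":0}]}}

```text
t: 5.18
eef_pos: [468.8, -81.7, 11.5]
tcp_rot: [3.141, -0.0, -2.986]
ft_force: [0.1, 0.1, -0.2]
opening: 0.854
grip_force: 0.0
```

```bash
python3 - <<'E'
from h import *
s=state();print(s["eef_pos"],s["t"],inlane(s["eef_pos"]),s["ft_force"])
c=cam("top");save(c,"top2.png")
b=fromlane(-119,-57)
go([(*b,13,188.9)])
E
```

```text
[468.80121098 -81.74123422  11.51352979] 5.175 (np.float64(-119.25460406947408), np.float64(-61.79285745612177)) [ 0.09067786  0.05089013 -0.16508291]
slide [-0.0042 -0.0001 -0.0015] roll -0.0001
```

View pics/top2.png

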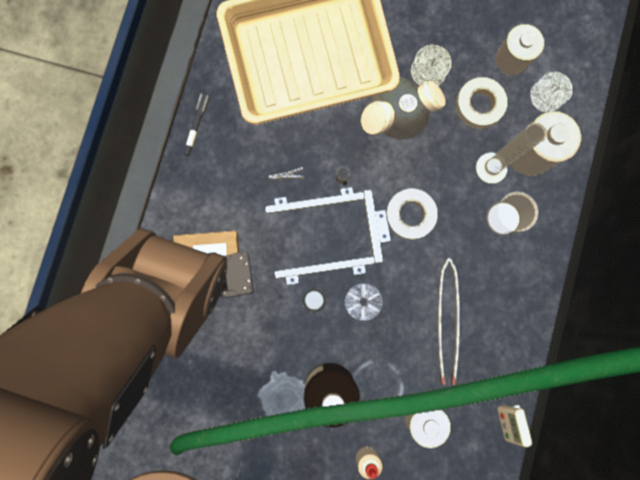

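```bash
python3 - <<'E'
from h import *
c=cam("scene");cv2.imwrite("pics/s2.png",cv2.resize(c["color"][220:420,100:366,::-1],(798,600)))
P=world(c);q=carton(c,P);print(q)
c=cam("top");P=world(c);q=carton(c,P);print(q)
E
```

```text
Traceback (most recent call last):
  File "h.py", line 23, in carton
    k=1+np.argmax(st[1:,4]);v,u=np.nonzero(l==k)
        ~~~~~~~~~^^^^^^^^^^
ValueError: attempt to get argmax of an empty sequence
```

View pics/s2.png

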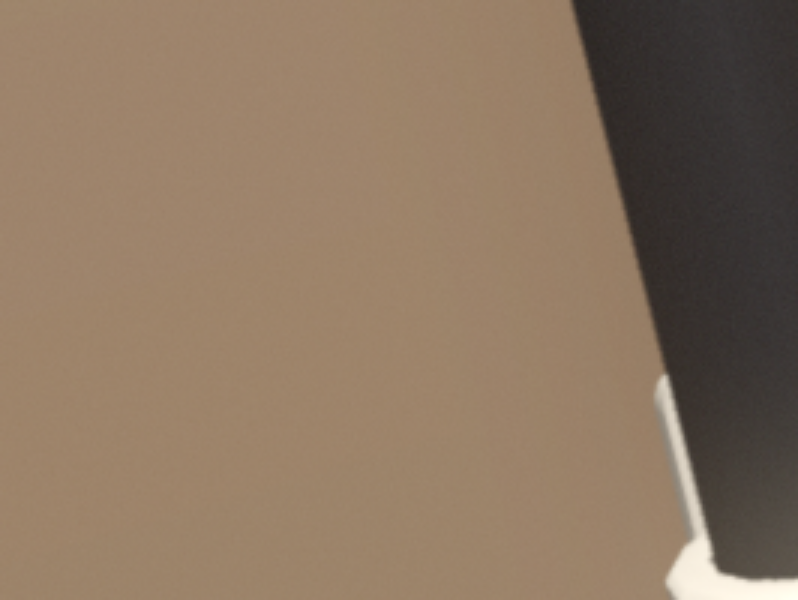

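```bash
python3 - <<'E'
from h import *
c=cam("top");P=world(c)
a=np.load("top1.npz")
for nm,PP in(("old",a["P"]),("new",P)):
    h=PP[...,2];m=(h>34)&(h<50)
    print(nm,[(u,[int(np.nonzero(m[220:300,u])[0].min())+220 if m[220:300,u].any() else None][0]) for u in range(172,242,6)], [ (v,int(np.nonzero(m[v,150:260])[0].min())+150,int(np.nonzero(m[v,150:260])[0].max())+150) for v in (235,238,241,245) if m[v,150:260].any()])
s=state();print(s["ft_force"],s["moment"],s["tau"],s["joints"])
E
```

```text
old [(172, None), (178, 236), (184, 235), (190, 235), (196, 234), (202, 234), (208, 233), (214, 233), (220, 232), (226, 232), (232, 231), (238, 263)] [(235, 181, 236), (238, 174, 236), (241, 174, 236), (245, 174, 236)]
new [(172, None), (178, 236), (184, 235), (190, 235), (196, 234), (202, 234), (208, 233), (214, 233), (220, 232), (226, 232), (232, 231), (238, None)] [(235, 181, 236), (238, 174, 236), (241, 174, 236), (245, 185, 236)]
[ 0.27353797 -0.19460764 -0.06822612] [0.05620771 0.04959894 0.03907824] [ 1.13740365e-01 -5.14542747e+01 -1.26780859e+01 -2.94074602e-02
  6.37981785e-02  2.76150112e-02] [-3.11802976e-01  5.50699310e-01  2.07839620e+00  1.15436109e-04
  5.12595610e-01 -2.03815591e+00]
```

```bash
python3 - <<'E'
from h import *
c=cam("top");P=world(c)
for v in range(244,304,6): print(v,[tuple(int(t) for t in np.nan_to_num(P[v,u])) for u in (190,215,224,232,240,248,256)])
cv2.imwrite("pics/t3.png",cv2.resize(c["color"][210:310,130:263,::-1],(798,600),interpolation=cv2.INTER_CUBIC))
E
```

```text
244 [(539, -45, 44), (539, -91, 42), (539, -108, 45), (540, -122, 42), (544, -131, 0), (545, -147, -1), (545, -162, -1)]
250 [(500, -108, 335), (528, -91, 43), (529, -107, 40), (0, 0, 0), (533, -132, 0), (533, -147, 0), (533, -162, -2)]
256 [(491, -111, 348), (492, -143, 340), (493, -153, 326), (507, -140, 166), (507, -153, 165), (507, -166, 165), (521, -162, -1)]
262 [(483, -113, 354), (483, -145, 353), (485, -153, 327), (497, -141, 167), (497, -154, 166), (497, -167, 166), (510, -163, -1)]
268 [(475, -115, 361), (475, -148, 364), (477, -154, 329), (487, -141, 167), (487, -154, 168), (487, -167, 167), (498, -163, 1)]
274 [(467, -115, 360), (467, -146, 354), (470, -152, 315), (477, -141, 166), (478, -154, 167), (478, -168, 168), (486, -164, 3)]
280 [(459, -116, 363), (460, -146, 355), (462, -149, 300), (468, -142, 168), (468, -154, 164), (468, -167, 166), (475, -164, 4)]
286 [(450, -126, 412), (452, -145, 346), (457, -134, 198), (458, -142, 168), (458, -155, 165), (458, -168, 171), (464, -164, 0)]
292 [(442, -129, 424), (444, -144, 337), (449, -125, 143), (449, -139, 148), (448, -156, 171), (448, -168, 166), (452, -164, 0)]
298 [(435, -131, 431), (436, -142, 324), (440, -104, 2), (440, -119, 2), (440, -134, 1), (441, -149, 1), (441, -165, 4)]
```

View pics/t3.png

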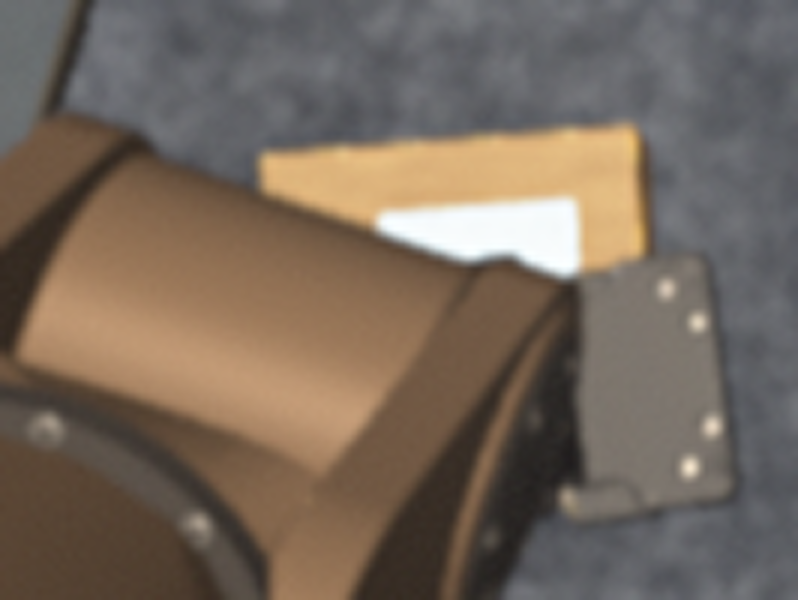

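>>> {"api": "step_arm", "payload": {"increments": [{"slide":[-0.003,0,0],"roll":0},{"slide":[-0.005,0,0],"roll":0}]}}

```text
t: 5.62
eef_pos: [473.5, -81.1, 11.5]
tcp_rot: [3.142, 0.0, -2.986]
ft_force: [-0.4, -1.0, -0.2]
opening: 0.851
grip_force: 0.0
```

```bash
python3 - <<'E'
from h import *
c=cam("top");P=world(c)
h=P[...,2];m=(h>34)&(h<50)
print([(u,[int(np.nonzero(m[220:300,u])[0].min())+220 if m[220:300,u].any() else None][0]) for u in range(172,242,6)])
s=state();print(s["ft_force"],inlane(s["eef_pos"]),s["eef_pos"])
E
```

```text
[(172, None), (178, 236), (184, 235), (190, 235), (196, 234), (202, 234), (208, 233), (214, 233), (220, 232), (226, 232), (232, 231), (238, None)]
[ 0.58103264  0.35416615 -0.25976759] (np.float64(-119.13613284632001), np.float64(-56.774475457777115)) [473.77749971 -81.08188321  11.56601586]
```

```bash
python3 - <<'E'
from h import *
c=cam("scene");save(c,"s3.png");T=np.linalg.inv(c["camera_from_world"]);print(T.round(2))
E
```

```text
[[-6.9000e-01  3.6000e-01 -6.3000e-01  4.0660e+01]
 [-7.3000e-01 -3.6000e-01  5.9000e-01  2.3255e+02]
 [-2.0000e-02  8.6000e-01  5.1000e-01  4.7030e+02]
 [ 0.0000e+00  0.0000e+00  0.0000e+00  1.0000e+00]]
```

View pics/s3.png

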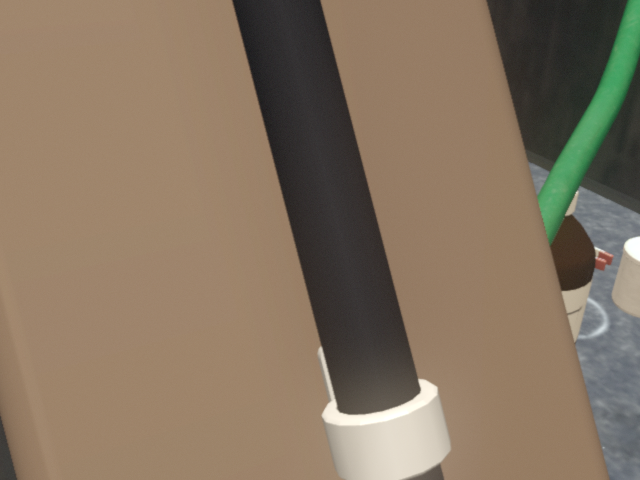

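>>> {"api": "step_arm", "payload": {"increments": [{"slide":[0.03,0,0],"roll":0},{"slide":[0.055,0,0],"roll":0},{"slide":[0.055,0,0],"roll":0}]}}

```text
t: 6.1
eef_pos: [417.9, -89.5, 11.6]
tcp_rot: [3.141, -0.001, -2.987]
ft_force: [1.0, -0.2, -0.2]
opening: 0.848
grip_force: 0.0
```

```bash
python3 - <<'E'
from h import *
c=cam("top");P=world(c)
s=state();print(s["ft_force"],inlane(s["eef_pos"]),s["eef_pos"])
cv2.imwrite("pics/t4.png",cv2.resize(c["color"][210:330,120:280,::-1],(800,600),interpolation=cv2.INTER_CUBIC))
q=carton(c,P);print(q,inlane(q[0]))
E
```

```text
[-0.05826055 -0.6058476  -1.65294459] (np.float64(-119.00287511011408), np.float64(-111.93681024727425)) [419.29994319 -89.74772263  11.70988625]
(array([514.21882671, -76.13949354]), np.float64(86.77597899115145), array([ 91.67729764, 115.21074835]), ((513.03564453125, -74.82304382324219), (94.3175277709961, 116.7987289428711), 5.039653778076172), 3090) (np.float64(-117.76232216551799), np.float64(-16.055428444891625))
```

View pics/t4.png

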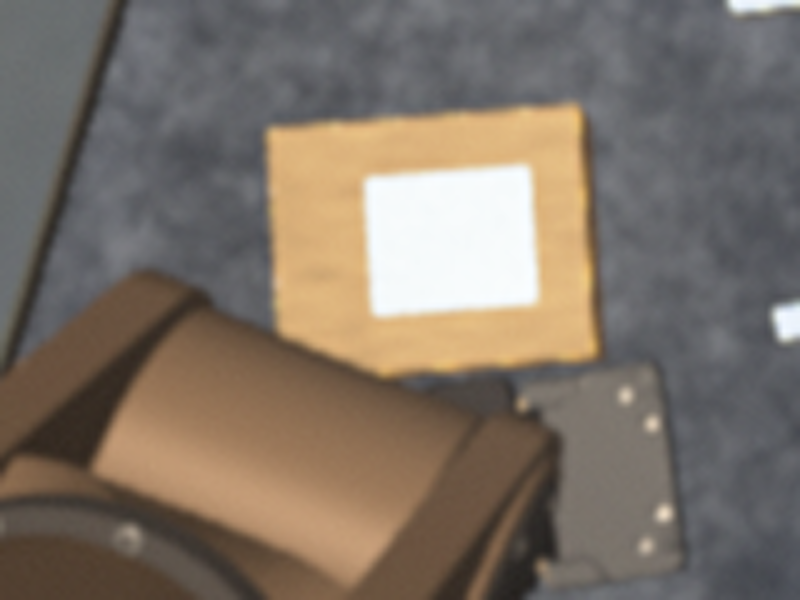

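>>> {"api": "step_arm", "payload": {"increments": [{"slide":[0,0,0.003],"roll":0},{"slide":[0,0,0.005],"roll":0},{"slide":[0,0,0.006],"roll":0}]}}

```text
t: 6.52
eef_pos: [419.3, -89.4, 5.2]
tcp_rot: [3.141, -0.0, -2.986]
ft_force: [1.6, -0.4, 0.2]
opening: 0.847
grip_force: 0.0
```

```bash
python3 - <<'E'
from h import *
s=state();print(s["ft_force"],s["eef_pos"],s["tcp_rot"],s["joints"],s["opening"])
c=cam("top");P=world(c);print([P[v,u].round() for u,v in((218,288),(214,288),(210,287),(245,300),(245,288))])
for t in ("carton","lane","rail_left","rail_right"): print(t,[(np.round(x["bbox"]),x["confidence"]) for x in spot_in("top",t)][:2],[x["uv"] for x in mark_of("top",t)][:2])
E
```

```text
[ 1.55290292 -0.43517338  0.22991478] [419.2991462  -89.44551961   5.24873637] [ 3.14143231e+00 -6.90496805e-05 -2.98609594e+00] [-3.64567359e-01  5.26819368e-01  2.19374080e+00  2.56411319e-04
  4.21172096e-01 -2.09109440e+00] 0.8469884000178252
[array([ 453., -128.,  219.]), array([ 454., -122.,  215.]), array([ 455., -116.,  219.]), array([ 436., -163.,  161.]), array([ 456., -163.,  159.])]
carton [(array([176., 231., 241., 288.]), 0.9), (array([271., 190., 387., 284.]), 0.47)] [[209.5, 259.9]]
lane [(array([271., 189., 389., 284.]), 0.58)] []
rail_left [(array([265., 186., 364., 213.]), 0.7), (array([387., 191., 438., 240.]), 0.34)] []
rail_right [(array([275., 255., 374., 286.]), 0.88)] []
```

>>> {"api": "step_arm", "payload": {"increments": [{"slide":[0,0,0.003],"roll":0},{"slide":[0,0,0.004],"roll":0}]}}

```text
t: 7.22
eef_pos: [418.9, -89.5, 1.3]
tcp_rot: [3.141, -0.0, -2.986]
ft_force: [0.4, -0.4, 1.2]
opening: 0.848
grip_force: 0.0
```

>>> {"api": "step_arm", "payload": {"increments": [{"slide":[0,0,0.001],"roll":0}]}}

```text
t: 7.35
eef_pos: [419.0, -89.5, 0.4]
tcp_rot: [3.141, -0.0, -2.986]
ft_force: [0.2, 0.5, -0.1]
opening: 0.852
grip_force: 0.0
```

>>> {"api": "step_arm", "payload": {"increments": [{"slide":[0,0,0.001],"roll":0}]}}

```text
t: 7.48
eef_pos: [419.0, -89.5, -0.6]
tcp_rot: [3.141, -0.0, -2.986]
ft_force: [-0.2, -0.1, 0.4]
opening: 0.853
grip_force: 0.0
```

>>> {"api": "step_arm", "payload": {"increments": [{"slide":[0,0,0.001],"roll":0}]}}

```text
t: 7.6
eef_pos: [419.0, -89.5, -1.5]
tcp_rot: [3.142, 0.0, -2.986]
ft_force: [0.5, 0.4, -0.2]
opening: 0.85
grip_force: 0.0
```

>>> {"api": "step_arm", "payload": {"increments": [{"slide":[0,0,0.001],"roll":0}]}}

```text
t: 7.72
eef_pos: [419.1, -89.5, -2.5]
tcp_rot: [3.142, 0.0, -2.986]
ft_force: [0.1, 0.3, 0.4]
opening: 0.847
grip_force: 0.0
```

>>> {"api": "step_arm", "payload": {"increments": [{"slide":[0,0,-0.06],"roll":0},{"slide":[0,0,-0.12],"roll":0},{"slide":[0,0,-0.18],"roll":0},{"slide":[0,0,-0.24],"roll":0},{"slide":[0,0,-0.302],"roll":0}]}}

```text
t: 8.35
eef_pos: [418.5, -89.3, 301.7]
tcp_rot: [-3.142, 0.0, -2.986]
ft_force: [1.4, 0.3, 0.1]
opening: 0.852
grip_force: 0.0
```

```bash
python3 - <<'E'
from h import *
print(state()["eef_pos"])
go([(485,85,300,98.9)])
E
```

```text
[418.45915567 -89.34951087 301.67335893]
slide [-0.0927  0.162   0.0017] roll 1.5707
```

>>> {"api": "step_arm", "payload": {"increments": [{"slide":[-0.093,0.162,0],"roll":1.57},{"slide":[-0.093,0.162,0],"roll":1.57},{"slide":[-0.093,0.162,0],"roll":1.57},{"slide":[-0.093,0.162,0],"roll":1.57},{"slide":[-0.093,0.162,0],"roll":1.57}]}}

```text
t: 8.98
eef_pos: [486.0, 86.7, 299.1]
tcp_rot: [-3.141, -0.001, 2.442]
ft_force: [-0.6, -0.5, 0.2]
opening: 0.852
grip_force: 0.0
```

>>> {"api": "step_arm", "payload": {"increments": [{"slide":[0,0,0],"roll":0.68},{"slide":[0,0,0],"roll":0.68},{"slide":[0,0,0],"roll":0.68},{"slide":[0,0,0],"roll":0.68},{"slide":[0,0,0],"roll":0.68}]}}

```text
t: 9.6
eef_pos: [485.7, 84.9, 299.4]
tcp_rot: [-3.141, -0.0, 1.766]
ft_force: [-0.4, 0.7, -0.5]
opening: 0.851
grip_force: 0.0
```

```bash
python3 - <<'E'
from h import *
s=state();print(s["eef_pos"],s["tcp_rot"],s["t"])
c=cam("top");P=world(c);np.savez("f.npz",P=P)
K=c["intrinsics"];T=np.array(c["camera_from_world"])
def pr(p):
    q=T@np.r_[p,1];return (K[0][0]*q[0]/-q[2]+K[0][2],K[1][1]*-q[1]/-q[2]+K[1][2])
e=s["eef_pos"];ps=s["tcp_rot"][2];Y=np.array([np.sin(ps),-np.cos(ps),0])
for sg in(1,-1):print("tip exp",e+sg*46*Y,pr(e+sg*46*Y),pr(e+sg*46*Y+[0,0,78]))
u,v=map(int,pr(e));x0=max(0,min(480,u-80))
print(x0,v-60);cv2.imwrite("pics/t5.png",cv2.resize(c["color"][v-60:v+60,x0:x0+160,::-1],(800,600),interpolation=cv2.INTER_CUBIC))
E
```

```text
[485.71758081  84.87112626 299.40403206] [-3.14135224e+00 -1.16608258e-04  1.76631893e+00] 9.6
tip exp [530.84110935  93.8079698  299.40403206] (np.float64(52.26589762094818), np.float64(229.92273873128852)) (np.float64(24.697687470086976), np.float64(222.02048999456787))
tip exp [440.59405227  75.93428273 299.40403206] (np.float64(61.390065991258325), np.float64(294.25317973648134)) (np.float64(34.43497517833157), np.float64(293.0838380259616))
0 201
```

View pics/t5.png

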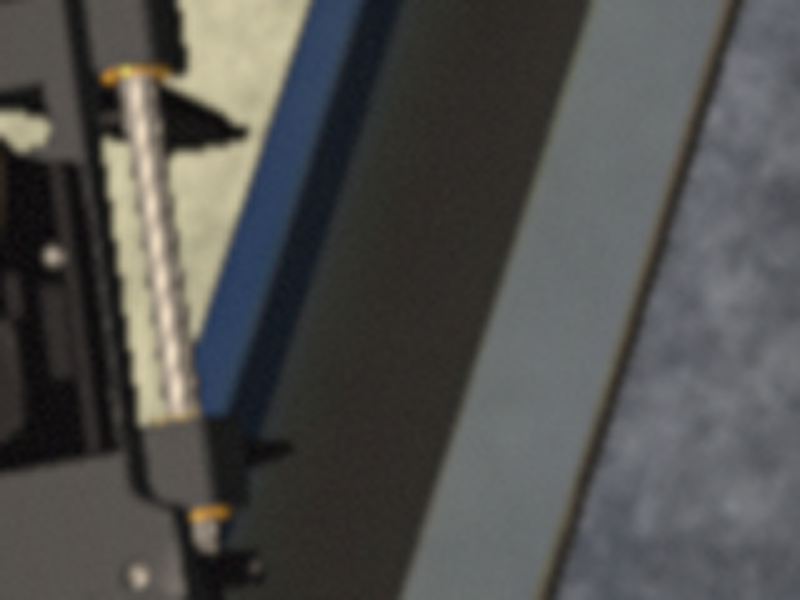

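```bash
python3 - <<'E'
import numpy as np
P=np.load("f.npz")["P"]
for v in (222,224,226,227,228,229,230): print(v,[tuple(int(t) for t in np.nan_to_num(P[v,u])) for u in range(34,52,2)])
print()
for v in (287,289,290,291,292,293,312,315): print(v,[tuple(int(t) for t in np.nan_to_num(P[v,u])) for u in range(44,62,2)])
E
```

```text
222 [(530, 81, 377), (531, 81, 372), (532, 82, 365), (532, 80, 363), (534, 82, 355), (695, 624, -800), (695, 617, -799), (695, 609, -796), (695, 604, -799)]
224 [(528, 81, 377), (528, 80, 374), (529, 81, 367), (530, 81, 363), (531, 81, 356), (532, 82, 349), (689, 619, -803), (689, 612, -803), (687, 599, -790)]
226 [(526, 83, 373), (526, 82, 369), (527, 82, 365), (528, 83, 358), (528, 80, 358), (529, 81, 349), (530, 81, 344), (530, 81, 340), (682, 605, -804)]
227 [(525, 86, 367), (526, 86, 361), (526, 83, 362), (526, 82, 359), (527, 82, 354), (528, 83, 345), (529, 81, 344), (529, 80, 341), (679, 604, -801)]
228 [(525, 90, 359), (525, 87, 360), (526, 86, 355), (526, 85, 354), (526, 82, 354), (527, 83, 347), (527, 82, 343), (528, 82, 336), (675, 602, -797)]
229 [(524, 92, 355), (525, 92, 349), (525, 89, 350), (526, 89, 345), (526, 86, 345), (526, 84, 344), (526, 83, 340), (527, 82, 337), (672, 603, -799)]
230 [(524, 95, 348), (524, 95, 343), (524, 91, 345), (525, 91, 340), (525, 89, 338), (526, 88, 334), (667, 611, -790), (668, 609, -800), (669, 605, -804)]

287 [(446, 41, 427), (447, 4
[... 488 characters left out ...]
65, 358), (443, 64, 354), (444, 64, 347), (444, 64, 342), (444, 64, 337), (452, 229, -45)]
292 [(441, 41, 426), (441, 40, 423), (441, 40, 418), (442, 63, 360), (442, 65, 352), (442, 63, 349), (443, 68, 334), (450, 234, -48), (450, 229, -47)]
293 [(439, 41, 426), (440, 40, 422), (440, 40, 417), (441, 64, 360), (441, 63, 355), (441, 64, 348), (448, 236, -45), (448, 233, -46), (448, 229, -47)]
312 [(417, 35, 435), (417, 36, 428), (417, 36, 423), (417, 35, 421), (410, 240, -42), (410, 238, -45), (410, 237, -53), (410, 231, -48), (410, 231, -57)]
315 [(414, 35, 436), (414, 35, 429), (414, 36, 422), (414, 35, 419), (414, 34, 416), (404, 238, -46), (404, 236, -51), (404, 233, -54), (404, 232, -60)]
```

```bash
python3 - <<'E'
from h import *
a=fromlane(-119,-97)
go([(*a,200,188.9)])
E
```

```text
slide [-0.1588 -0.0845  0.0994] roll -1.5288
```

The finger tips show up at z≈334 in the depth picture while the state reports 299. The tool therefore sits about 34 mm higher than reported, and my first pass went over the carton without touching it. From here I command z about 34 mm lower.

>>> {"api": "step_arm", "payload": {"increments": [{"slide":[-0.159,-0.085,0.1],"roll":-1.529},{"slide":[-0.159,-0.085,0.1],"roll":-1.529},{"slide":[-0.159,-0.085,0.1],"roll":-1.529},{"slide":[-0.159,-0.085,0.1],"roll":-1.529},{"slide":[-0.159,-0.085,0.1],"roll":-1.529}]}}

```text
t: 10.28
eef_pos: [432.1, -89.1, 198.4]
tcp_rot: [-3.141, -0.002, 2.656]
ft_force: [-0.0, 0.8, 0.0]
opening: 0.847
grip_force: 0.0
```

```bash
python3 - <<'E'
from h import *
a=fromlane(-119,-97);print(state()["eef_pos"],state()["tcp_rot"])
go([(*a,-20,188.9)])
E
```

```text
[432.09610447 -89.07706936 198.39069273] [-3.14121883e+00 -2.25136031e-03  2.65557959e+00]
slide [-0.001   0.0024  0.2184] roll -0.6413
```

>>> {"api": "step_arm", "payload": {"increments": [{"slide":[0,0.002,0.05],"roll":-0.64},{"slide":[0,0.002,0.09],"roll":-0.64},{"slide":[0,0.002,0.09],"roll":-0.64},{"slide":[0,0.002,0.09],"roll":-0.64},{"slide":[0,0.002,0.15],"roll":-0.64}]}}

```text
t: 10.9
eef_pos: [436.8, -86.7, 51.2]
tcp_rot: [-3.138, 0.007, -2.99]
ft_force: [1.2, -0.6, -1.7]
opening: 0.846
grip_force: 0.0
```

```bash
python3 - <<'E'
from h import *
a=fromlane(-119,-97);print(state()["eef_pos"],state()["tcp_rot"])
go([(*a,-20,188.9)])
E
```

```text
[436.84139722 -86.72504539  51.24308007] [-3.13770481  0.0073504  -2.98965934]
slide [ 0.0029 -0.0003  0.0712] roll -0.0034
```

>>> {"api": "step_arm", "payload": {"increments": [{"slide":[0,0,0.04],"roll":-0.003},{"slide":[0,0,0.06],"roll":-0.003},{"slide":[0,0,0.065],"roll":-0.003},{"slide":[0,0,0.068],"roll":-0.003},{"slide":[0,0,0.068],"roll":-0.003}]}}

```text
t: 11.52
eef_pos: [434.5, -85.9, -17.9]
tcp_rot: [-3.141, 0.001, -2.99]
ft_force: [-0.1, 0.3, 0.6]
opening: 0.848
grip_force: 0.0
```

```bash
python3 - <<'E'
from h import *
s=state();print(s["eef_pos"],s["tcp_rot"],inlane(s["eef_pos"]),s["ft_force"])
go([(*fromlane(-119,-57),-20,188.9)])
E
```

```text
[434.54678031 -85.89762536 -17.88263885] [-3.14113205e+00  1.03313390e-03 -2.99030132e+00] (np.float64(-120.44777263594928), np.float64(-96.27789705616026)) [-0.09792557  0.25502333  0.55700004]
slide [-0.0393 -0.0013  0.0021] roll -0.004
```

>>> {"api": "step_arm", "payload": {"increments": [{"slide":[-0.01,0,0.001],"roll":-0.004},{"slide":[-0.018,0,0.001],"roll":-0.004},{"slide":[-0.024,-0.001,0.001],"roll":-0.004},{"slide":[-0.03,-0.001,0.001],"roll":-0.004},{"slide":[-0.036,-0.001,0.001],"roll":-0.004}]}}

```text
t: 12.15
eef_pos: [469.8, -81.2, -19.5]
tcp_rot: [3.141, -0.001, -2.987]
ft_force: [-3.4, -1.5, 2.1]
opening: 0.849
grip_force: 1.8
```

```bash
cat >> h.py <<'E'
def edge(c,P):
    """lane-frame pose of the carton from its far (left) edge and front edge, both at z=42"""
    h=P[...,2];m=(h>36)&(h<48)&(P[...,0]>440)&(P[...,0]<620)&(P[...,1]<30)&(P[...,1]>-400)
    return m
E
python3 - <<'E'
from h import *
s=state();print(s["eef_pos"],s["tcp_rot"],inlane(s["eef_pos"]),s["ft_force"])
c=cam("top");P=world(c);m=edge(c,P)
pts=[(u,np.nonzero(m[:,u])[0].min()-.5) for u in range(180,234) if m[:,u].any()]
W=toplane(c,pts,42)
l=cv2.fitLine(W.astype(np.float32),cv2.DIST_HUBER,0,.01,.01).ravel()
a=np.degrees(np.arctan2(l[1],l[0]));print("left edge ang",a,"lane y",[inlane(w)[1].round(1) for w in W[::10]])
E
```

```text
[469.84759022 -81.18670135 -19.49626786] [ 3.14112833e+00 -8.19509180e-04 -2.98677545e+00] (np.float64(-119.64057455311251), np.float64(-60.6732847673691)) [-3.40458566 -1.53238127  2.09862769]
left edge ang -81.34973 lane y [np.float64(45.2), np.float64(44.4), np.float64(43.6), np.float64(44.6), np.float64(43.8), np.float64(44.8)]
```

>>> {"api": "step_arm", "payload": {"increments": [{"slide":[-0.0015,0,0],"roll":0},{"slide":[-0.003,0,0],"roll":0},{"slide":[-0.003,0,0],"roll":0}]}}

```text
t: 12.58
eef_pos: [473.0, -80.9, -19.5]
tcp_rot: [3.142, 0.0, -2.987]
ft_force: [-1.8, 0.2, -0.5]
opening: 0.851
grip_force: 0.5
```

>>> {"api": "step_arm", "payload": {"increments": [{"slide":[0.02,0,0],"roll":0},{"slide":[0.04,0,0],"roll":0},{"slide":[0.04,0,-0.06],"roll":0},{"slide":[0.04,0,-0.12],"roll":0},{"slide":[0.04,0,-0.12],"roll":0}]}}

```text
t: 13.2
eef_pos: [435.6, -87.8, 104.3]
tcp_rot: [-3.138, 0.008, -2.987]
ft_force: [0.4, -0.9, -1.9]
opening: 0.849
grip_force: 0.0
```

```bash
python3 - <<'E'
from h import *
s=state();print(s["eef_pos"],s["tcp_rot"],inlane(s["eef_pos"]),s["ft_force"])
a=fromlane(-220,0);print(a)
go([(*a,s["eef_pos"][2],98.9)])
E
```

```text
[435.60533161 -87.83069121 104.26124875] [-3.13756968  0.00770408 -2.98690532] (np.float64(-118.37421228330096), np.float64(-95.53115622608682)) [ 0.4074914  -0.876173   -1.90790323]
[514.26371501  27.35117047]
slide [-0.0955  0.1017  0.    ] roll 1.5701
```

>>> {"api": "step_arm", "payload": {"increments": [{"slide":[-0.096,0.102,0],"roll":1.57},{"slide":[-0.096,0.102,0],"roll":1.57},{"slide":[-0.096,0.102,0],"roll":1.57},{"slide":[-0.096,0.102,0],"roll":1.57},{"slide":[-0.096,0.102,0],"roll":1.57}], "fingers": 0.55}}

```text
t: 13.82
eef_pos: [512.5, 29.0, 99.5]
tcp_rot: [-3.141, -0.001, 2.399]
ft_force: [-1.1, -0.2, -0.1]
opening: 0.552
grip_force: 0.0
```

```bash
python3 - <<'E'
from h import *
s=state();print(s["eef_pos"],s["tcp_rot"],inlane(s["eef_pos"]),s["ft_force"],s["opening"])
a=fromlane(-220,0)
go([(*a,60,98.9),(*a,-20,98.9)])
c=cam("top");P=world(c);q=carton(c,P);print(q,inlane(q[0]))
E
```

```text
[512.52128616  29.04733001  99.48922259] [-3.14130420e+00 -6.36692876e-04  2.39914760e+00] (np.float64(-221.9453093968504), np.float64(-1.4590362833618258)) [-1.06024203 -0.1616159  -0.09876972] 0.5520046027395329
slide [-0.0024 -0.0001  0.0395] roll 0.673
slide [-2.400e-03 -1.000e-04  1.195e-01] roll 0.673
(array([529.56072142, -70.2041199 ]), np.float64(98.539866016147), array([ 94.313668  , 116.51400944]), ((529.8736572265625, -70.28624725341797), (94.43978118896484, 116.87659454345703), 8.694141387939453), 3181) (np.float64(-121.25268264744186), np.float64(0.02001173723491334))
```

>>> {"api": "step_arm", "payload": {"increments": [{"slide":[-0.002,0,0.04],"roll":0.673},{"slide":[-0.002,0,0.06],"roll":0.673},{"slide":[-0.002,0,0.07],"roll":0.673},{"slide":[-0.002,0,0.07],"roll":0.673},{"slide":[-0.002,0,0.09],"roll":0.673}]}}

```text
t: 14.5
eef_pos: [514.6, 27.1, 10.3]
tcp_rot: [3.14, 0.0, 1.733]
ft_force: [0.0, -0.7, 0.3]
opening: 0.55
grip_force: 0.0
```

```bash
python3 - <<'E'
from h import *
s=state();print(s["eef_pos"],s["tcp_rot"],inlane(s["eef_pos"]),s["ft_force"],s["opening"])
go([(*fromlane(-220,0),-20,98.9),(*fromlane(-190,0),-20,98.9)])
E
```

```text
[514.63474742  27.06458338  10.3157513 ] [3.13974358e+00 2.86343863e-04 1.73292290e+00] (np.float64(-219.65946089248754), np.float64(0.3222271295949568)) [ 0.04657007 -0.70809073  0.3127069 ] 0.549767495038625
slide [ 0.0003 -0.0003  0.0303] roll 0.0068
slide [-0.0297 -0.0005  0.0303] roll 0.0068
```

>>> {"api": "step_arm", "payload": {"increments": [{"slide":[0,0,0.02],"roll":0.007},{"slide":[0,0,0.029],"roll":0.007},{"slide":[0,0,0.029],"roll":0.007},{"slide":[0,0,0.029],"roll":0.007}]}}

```text
t: 15.0
eef_pos: [514.3, 27.1, -18.1]
tcp_rot: [3.141, 0.0, 1.725]
ft_force: [-0.2, -0.1, -0.6]
opening: 0.553
grip_force: 0.0
```

```bash
python3 - <<'E'
from h import *
s=state();print(s["eef_pos"],s["tcp_rot"],inlane(s["eef_pos"]),s["ft_force"],s["opening"])
go([(*fromlane(-189,0),-20,98.9),(*fromlane(-140,0),-20,98.9)])
E
```

```text
[514.26745692  27.13207923 -18.05838768] [3.14087581e+00 7.94738847e-05 1.72514784e+00] (np.float64(-219.78296773323584), np.float64(-0.030198834546268927)) [-0.21130422 -0.11021009 -0.60509183] 0.5533508619394782
slide [-0.0308  0.0001  0.0019] roll -0.001
slide [-0.0798  0.0001  0.0019] roll -0.001
```

Approach, then a first push of about 50 mm, stopping short of the mouth to look.

>>> {"api": "step_arm", "payload": {"increments": [{"slide":[-0.015,0,0.001],"roll":0},{"slide":[-0.025,0,0.001],"roll":0},{"slide":[-0.03,0,0.001],"roll":0},{"slide":[-0.037,0,0.001],"roll":0},{"slide":[-0.044,0,0.001],"roll":0}]}}

```text
t: 15.62
eef_pos: [520.7, -16.6, -19.4]
tcp_rot: [-3.142, -0.0, 1.725]
ft_force: [-1.5, 3.7, 2.7]
opening: 0.551
grip_force: 1.8
```

>>> {"api": "step_arm", "payload": {"increments": [{"slide":[-0.007,0,0],"roll":0},{"slide":[-0.014,0,0],"roll":0},{"slide":[-0.021,0,0],"roll":0},{"slide":[-0.028,0,0],"roll":0},{"slide":[-0.035,0,0],"roll":0}]}}

```text
t: 16.25
eef_pos: [526.1, -51.4, -19.5]
tcp_rot: [-3.142, -0.0, 1.724]
ft_force: [-0.3, 3.7, 3.0]
opening: 0.548
grip_force: 1.9
```

```bash
cat >> h.py <<'E'
def look(n=None):
    s=state();print("tcp lane",np.round(inlane(s["eef_pos"]),1),s["eef_pos"].round(1) if hasattr(s["eef_pos"],"round") else s["eef_pos"],"yaw",np.degrees(s["tcp_rot"][2]).round(2),"F",np.round(s["ft_force"],1),"t",s["t"])
    c=cam("top");P=world(c);m=edge(c,P).astype(np.uint8)
    x=(P[...,:2]-O)@D
    m=cv2.morphologyEx(m,cv2.MORPH_OPEN,np.ones((3,3)))
    k,l,st,_=cv2.connectedComponentsWithStats(m);m=l==1+np.argmax(st[1:,4])
    v,u=np.nonzero(m);W=toplane(c,np.c_[u,v],42)-O;L=np.c_[W@D,W@LF]
    # edges in lane frame, binned
    lo,hi=L[:,0].min(),L[:,0].max();print("x range",lo.round(1),hi.round(1),"px",len(u))
    for b in np.arange(hi-100,hi-5,19):
        s_=L[abs(L[:,0]-b)<5];print(" x",b.round(),"y",s_[:,1].min().round(1) if len(s_) else None,s_[:,1].max().round(1) if len(s_) else None)
    for b in (-30,0,30):
        s_=L[abs(L[:,1]-b)<5];print(" y",b,"front x",s_[:,0].max().round(1) if len(s_) else None)
    if n: save(c,n)
E
python3 -c "
from h import *
look()"
```

```text
tcp lane [-140.4   -0.5] [526.1 -51.4 -19.5] yaw 98.8 F [-0.3  3.7  3. ] t 16.25
x range -121.3 -12.2 px 2721
 x -112.0 y -46.2 17.9
 x -93.0 y -47.0 47.1
 x -74.0 y -46.8 47.1
 x -55.0 y -46.9 46.6
 x -36.0 y -47.2 46.8
 y -30 front x -13.1
 y 0 front x -12.2
 y 30 front x -12.3
```

>>> {"api": "step_arm", "payload": {"increments": [{"slide":[-0.009,0,0],"roll":0},{"slide":[-0.018,0,0],"roll":0},{"slide":[-0.027,0,0],"roll":0},{"slide":[-0.036,0,0],"roll":0},{"slide":[-0.045,0,0],"roll":0}]}}

```text
t: 16.92
eef_pos: [533.0, -96.1, -19.6]
tcp_rot: [-3.141, -0.0, 1.724]
ft_force: [-0.4, 1.3, -0.3]
opening: 0.553
grip_force: 1.0
```

>>> {"api": "step_arm", "payload": {"increments": [{"slide":[-0.009,0,0],"roll":0},{"slide":[-0.018,0,0],"roll":0},{"slide":[-0.027,0,0],"roll":0},{"slide":[-0.036,0,0],"roll":0},{"slide":[-0.045,0,0],"roll":0}]}}

```text
t: 17.55
eef_pos: [539.9, -140.5, -19.5]
tcp_rot: [3.142, -0.0, 1.724]
ft_force: [-0.3, 2.0, -1.2]
opening: 0.547
grip_force: 0.8
```

```bash
python3 -c "
from h import *
look()"
```

```text
tcp lane [-50.2  -0.6] [ 539.9 -140.5  -19.5] yaw 98.8 F [-0.3  2.  -1.2] t 17.55
x range -19.8 77.7 px 2192
 x -22.0 y -46.2 -25.7
 x -3.0 y -47.1 5.7
 x 16.0 y -47.1 46.7
 x 35.0 y -47.7 46.7
 x 54.0 y -47.3 46.7
 y -30 front x 77.4
 y 0 front x 77.5
 y 30 front x 77.4
```

>>> {"api": "step_arm", "payload": {"increments": [{"slide":[-0.009,0,0],"roll":0},{"slide":[-0.018,0,0],"roll":0},{"slide":[-0.027,0,0],"roll":0},{"slide":[-0.036,0,0],"roll":0},{"slide":[-0.045,0,0],"roll":0}]}}

```text
t: 18.23
eef_pos: [546.8, -184.9, -19.5]
tcp_rot: [3.142, -0.0, 1.724]
ft_force: [-0.8, 2.7, 1.5]
opening: 0.55
grip_force: 1.3
```

>>> {"api": "step_arm", "payload": {"increments": [{"slide":[-0.009,0,0],"roll":0},{"slide":[-0.018,0,0],"roll":0},{"slide":[-0.027,0,0],"roll":0},{"slide":[-0.036,0,0],"roll":0},{"slide":[-0.045,0,0],"roll":0}]}}

```text
t: 18.85
eef_pos: [553.7, -229.3, -19.5]
tcp_rot: [3.142, -0.0, 1.724]
ft_force: [0.1, 3.8, 1.2]
opening: 0.55
grip_force: 1.6
```

```bash
python3 -c "
from h import *
look()"
```

```text
tcp lane [39.7 -0.8] [ 553.7 -229.3  -19.5] yaw 98.8 F [0.1 3.8 1.2] t 18.85
x range 78.9 167.6 px 1525
 x 68.0 y None None
 x 87.0 y -47.1 -30.3
 x 106.0 y -47.2 -6.5
 x 125.0 y -47.3 46.0
 x 144.0 y -47.6 46.3
 y -30 front x 167.2
 y 0 front x 166.8
 y 30 front x 167.4
```

>>> {"api": "step_arm", "payload": {"increments": [{"slide":[-0.006,0,0],"roll":0},{"slide":[-0.012,0,0],"roll":0},{"slide":[-0.016,0,0],"roll":0},{"slide":[-0.019,0,0],"roll":0},{"slide":[-0.02,0,0],"roll":0}]}}

```text
t: 19.52
eef_pos: [556.6, -248.7, -19.5]
tcp_rot: [-3.142, -0.0, 1.724]
ft_force: [-0.3, 2.4, 1.7]
opening: 0.551
grip_force: 1.3
```

>>> {"api": "step_arm", "payload": {"increments": [{"slide":[-0.0005,0,0],"roll":0},{"slide":[-0.001,0,0],"roll":0}]}}

```text
t: 19.77
eef_pos: [556.8, -249.5, -19.5]
tcp_rot: [-3.142, -0.0, 1.725]
ft_force: [-1.1, 2.4, -0.4]
opening: 0.551
grip_force: 1.2
```

>>> {"api": "step_arm", "payload": {"increments": [{"slide":[-0.0005,0,0],"roll":0},{"slide":[-0.001,0,0],"roll":0}]}}

```text
t: 20.02
eef_pos: [557.0, -250.5, -19.5]
tcp_rot: [-3.142, -0.0, 1.724]
ft_force: [-0.9, 1.3, 1.0]
opening: 0.548
grip_force: 1.1
```

>>> {"api": "step_arm", "payload": {"increments": [{"slide":[-0.0005,0,0],"roll":0},{"slide":[-0.001,0,0],"roll":0}]}}

```text
t: 20.27
eef_pos: [557.1, -251.6, -19.5]
tcp_rot: [3.142, -0.0, 1.724]
ft_force: [-0.5, 2.4, -0.8]
opening: 0.549
grip_force: 1.0
```

>>> {"api": "step_arm", "payload": {"increments": [{"slide":[-0.0005,0,0],"roll":0},{"slide":[-0.001,0,0],"roll":0}]}}

```text
t: 20.52
eef_pos: [557.2, -252.3, -19.5]
tcp_rot: [-3.141, -0.0, 1.724]
ft_force: [-0.8, 5.5, 0.7]
opening: 0.547
grip_force: 2.5
```

```bash
python3 -c "
from h import *
look()"
```

```text
tcp lane [63.  -0.8] [ 557.2 -252.3  -19.5] yaw 98.8 F [-0.8  5.5  0.7] t 20.525
x range 108.8 190.7 px 1334
 x 91.0 y None None
 x 110.0 y -47.0 -37.5
 x 129.0 y -47.8 -15.6
 x 148.0 y -47.9 10.2
 x 167.0 y -47.7 44.9
 y -30 front x 190.5
 y 0 front x 190.2
 y 30 front x 189.7
```

>>> {"api": "step_arm", "payload": {"increments": [{"slide":[-0.0005,0,0],"roll":0},{"slide":[-0.001,0,0],"roll":0}]}}

```text
t: 20.82
eef_pos: [557.0, -252.4, -19.5]
tcp_rot: [-3.141, -0.002, 1.725]
ft_force: [-2.3, 10.8, 4.4]
opening: 0.549
grip_force: 5.5
```

>>> {"api": "step_arm", "payload": {"increments": [{"slide":[-0.0005,0,0],"roll":0},{"slide":[-0.0005,0,0],"roll":0}]}}

```text
t: 21.08
eef_pos: [556.9, -252.5, -19.5]
tcp_rot: [-3.14, -0.002, 1.725]
ft_force: [-1.8, 11.3, 4.4]
opening: 0.547
grip_force: 5.9
```

>>> {"api": "step_arm", "payload": {"increments": [{"slide":[-0.0005,0,0],"roll":0},{"slide":[-0.001,0,0],"roll":0},{"slide":[-0.001,0,0],"roll":0}]}}

```text
t: 21.45
eef_pos: [556.7, -252.5, -19.5]
tcp_rot: [-3.139, -0.004, 1.725]
ft_force: [-2.4, 15.8, 7.4]
opening: 0.551
grip_force: 8.6
```

>>> {"api": "step_arm", "payload": {"increments": [{"slide":[0.004,0,0],"roll":0},{"slide":[0.015,0,0],"roll":0},{"slide":[0.04,0,0],"roll":0},{"slide":[0.08,0,0],"roll":0},{"slide":[0.12,0,0],"roll":0}]}}

```text
t: 22.08
eef_pos: [538.6, -134.3, -19.4]
tcp_rot: [-3.142, -0.0, 1.724]
ft_force: [1.1, 0.1, 0.4]
opening: 0.551
grip_force: 0.0
```

>>> {"api": "step_arm", "payload": {"increments": [{"slide":[0.06,0,-0.01],"roll":0},{"slide":[0.12,0,-0.05],"roll":0},{"slide":[0.15,0,-0.1],"roll":0},{"slide":[0.15,0,-0.15],"roll":0},{"slide":[0.15,0,-0.15],"roll":0}]}}

```text
t: 22.7
eef_pos: [517.3, 13.3, 134.0]
tcp_rot: [3.135, 0.002, 1.726]
ft_force: [-0.6, 0.1, -0.4]
opening: 0.55
grip_force: 0.0
```

```bash
python3 -c "
from h import *
look('top9.png')
c=cam('top');P=world(c);q=carton(c,P);print(q,inlane(q[0]))"
```

```text
tcp lane [-205.7    0.8] [517.3  13.3 134. ] yaw 98.91 F [-0.6  0.1 -0.4] t 22.7
x range 74.7 190.9 px 3053
 x 91.0 y -48.0 46.1
 x 110.0 y -48.0 46.3
 x 129.0 y -47.8 46.3
 x 148.0 y -47.9 45.7
 x 167.0 y -47.7 46.0
 y -30 front x 190.2
 y 0 front x 190.8
 y 30 front x 190.9
(array([ 567.67638193, -321.53953287]), np.float64(99.93791215450238), array([ 94.63837731, 115.88270479]), ((567.8531494140625, -321.2933349609375), (94.56207275390625, 116.3573226928711), 8.820476531982422), 3111) (np.float64(132.95350676996847), np.float64(-1.2074442549260915))
```

View pics/top9.png

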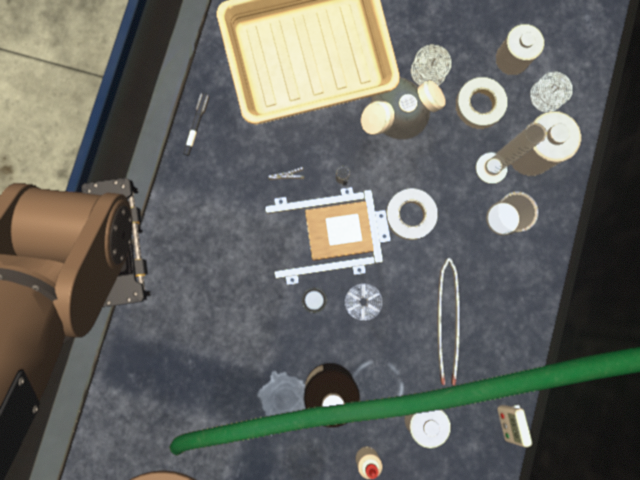

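The picture shows the carton at pixels (306–375, 200–260), square against the stop. There is a gap to each rail, and the other things are where they were.

```bash
python3 -c "
from h import *
print(env.job_done())"
```

```text
the job is handed in; nothing more can be done
None
```

The carton sits home against the end stop, about 1 mm off centre and clear of both rails. I handed the job in at about 23 s with the robot clear of everything. The tool sat about 34 mm higher than its reported z, measured from the camera depth; my first side push passed over the carton untouched, and I lowered later z commands to allow for it.

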